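Find the full tin of brass rings by its weight

TASK

Three closed tins of spare lens parts stand on cork pads and look just alike, but one is clearly the heaviest. Lift each tin clear of its pad in turn to feel its weight, stand the two lighter ones upright back on cork pads, and finish holding the heaviest one upright in the gripper, up in the air with its underside at least 10 cm above the counter and clear of everything else; do not let go of it. Never tip a tin over or drop it, and leave the other things on the counter where they are.

Things in the scene. Friction and masses are not known exactly. Their poses are not given: they have to be found in the camera images.
- pad_left_top (a point): centre of the top face of the left (the robot's left, +y) cork pad, a flat round disc 76 mm across and 4 mm thick, fixed to the counter (top face 4 mm above it). At the start one tin stands upright on its middle. The tins: closed upright cylinders of plain metal, all alike, 55 mm across, 62 mm high (centre 31 mm above this point), straight-sided
- pad_middle_top (a point): centre of the top face of the middle cork pad, a flat round disc 76 mm across and 4 mm thick, fixed to the counter (top face 4 mm above it). At the start one tin stands upright on its middle. The tins' own poses are not given; each weighs under 0.75 kg
- pad_right_top (a point): centre of the top face of the right (the robot's right, -y) cork pad, a flat round disc 76 mm across and 4 mm thick, fixed to the counter (top face 4 mm above it). At the start one tin stands upright on its middle. One tin, on any of the three pads, is at least 0.2 kg heavier than either other; the other two may differ a little
- filter_a: amber glass filter in a steel rim, lying flat: a disc 52 mm across, 7 mm high; origin at the centre of its underside. To be left alone
- filter_b: amber glass filter in a steel rim, lying flat: a disc 52 mm across, 7 mm high; origin at the centre of its underside. To be left alone
- filter_c: amber glass filter in a steel rim, lying flat: a disc 52 mm across, 7 mm high; origin at the centre of its underside. To be left alone
- lens: chrome screw-mount lens standing on end, 50 mm across, 44 mm high; origin at the centre of its underside. To be left alone
- ring_wrench: brass retaining ring wrench lying flat, a bar 110 mm long along its y axis with two steel points towards its +x, 8 mm high; origin under the middle of the bar. To be left alone
- slide_viewer: grey plastic slide viewer, 85 mm (x) by 95 mm (y), 67 mm high; origin at the centre of its underside. To be left alone
Mind the look-alikes: they are no part of the job. What is shaped like the part that bears pad_right_top but turquoise is not meant. Leave any pink look-alike of the part that bears pad_left_top alone.

How it is judged:
By the outcome, as a careful person would: the job done as asked, in the order asked, and still so for the second after the job is handed in, while the arm keeps its last pose, push and grip.
It also fails if it takes over 64 s, if anything falls off the work surface, if the arm or the gripper's body presses on something with over 40 N, if the wrist force passes 120 N, or if a joint passes its speed limit or range.

ROBOT

A 7-joint arm with a two-finger parallel gripper is mounted at the origin on the work surface. World frame = base frame: x ahead of the robot, y to its left, z up, the work surface at z = 0. Lengths are in m, angles in rad, forces in N, time in s.
With the tool pointing down it reaches from about 0.35 to 0.9 m from the base axis. Payload 19.9 kg.
Tool frame: the origin (TCP) lies on the centre line of the jaws, within the pads' length; the fingertips stand finger_overhang ahead of it and the grasp point (between the pads) is the TCP (finger_overhang is the distance from the TCP to the fingertips, in m); z points along the fingers, y is the line along which they close (so a half turn about z gives the same grasp; the last joint's range is limited). The gripper opens to 85 mm and grips with 20 to 120 N. Pads are 22 mm wide; open, the fingers measure 114 mm over their backs; the gripper's body (76 mm by 85 mm) begins 54 mm behind the grasp point. The pads swing forward as they close: fully open they stand 13 mm farther back than shut.
Start: joints at [-1.321, 0.417, -0.01, 1.614, 0.005, 1.111, -0.053], TCP at [0.18, 0.599, 0.25] pointing down, gripper open.
Joint ranges: [-2.81, 2.81], [-0.39, 2.02], [-1.27, 1.25], [0.06, 2.57], [-1.19, 4.33], [0.19, 2], [-2.82, 2.82]. Speed limits (rad/s): [1.89, 1.89, 2.39, 2.39, 3.01, 3.01, 3.01].

INTERFACE

Orientations are given as a rotation vector (axis times angle).
In Python, from cell import state, get_image, close_job, finger_overhang gives the robot as it stands.
- The arm moves only by the tool carry_out, never from a script. Its argument "plan" is a list of rows, each an object of numbers: "x", "y", "z": the shift along the world's x, y, z in mm; "wx", "wy", "wz": the turn, a rotation vector about the world's x, y, z in degrees; "grip": the finger opening in mm, from 0 to 85.4. A call has 1 to 10 rows; each row shifts and turns the commanded pose from where the row before left it; what a row does not reach is not made up. A row lasts 1/8 s, in which the tool goes at most 62.5 mm and 10.7 degrees, less where a joint would pass 70% of its speed; a pose out of reach is approached as far as the arm can. A call is refused whole if a number of a shift passes 62.5 or a number of a turn 10.7, either way. A call with a gripper value outside its range is refused whole. The fingers move at their own pace and stop on an object; "newtons" is the grip in N (left out, the last holds). Time passes only in rows, so rows that do not move let the fingers close. It gives the time, the measured TCP pose, the force, the opening and the grip force at its end, in the units of the state.
- state(): the state, without advancing time (a new reading comes with each control period).
- get_image(name): name is "scene" or "top" or "wrist"; returns a dict with "pixels" (400x640x3 uint8, red, green, blue), "range_z" (400x640 float32, m along the optical axis (not along the pixel's ray), 0 where there is no reading), "mtx" (3x3 intrinsics, pixels), "xyz" and "attitude" of the camera in the world. Camera axes: x right, y down, z forward; pixel columns grow to the right and rows downward; lengths in m; the calibration is good to about 2 mm. A picture is of the moment at which its call begins.
- close_job(): hands the job in; it is judged then, once.
The state is a dict: "clock": time; "qpos": joint angles; "dq": joint speeds; "effort": joint torques, N m; "ee_pos": TCP position; "eef_rot": TCP orientation; "ft_force": force on the tool from outside, world axes, zero at the start; "moment": the same for the moment, N m; "opening": finger opening in m; "grasp_force": force on a finger pad.
Only numpy, scipy, OpenCV 4.12 (cv2) and the standard library are available. Lean on these libraries where they do the work, as an engineer would, in place of code of your own. Each camera call takes 0.05 s, during which the arm holds its last target. There are 200 camera calls.

## Working session

There is one attempt and no reset: what is moved stays moved. The work goes in short steps, Python scripts to look and compute and a tool call to move; the robot and the scene stay as the last step left them, time stands still between calls to the robot, and variables do not carry over. Pictures are saved under pics/ and viewed, at most 10 in all, crops included, and the job is handed in when it is done.

Besides the shell and the picture viewer there is one more tool, called after "Call:" in YAML: its name, and indented under it one key for each argument. carry_out: Moves the arm, as the interface text tells. Its arguments: {"type":"object","properties":{"plan":{"type":"array","items":{"type":"object","properties":{"x":{"type":"number"},"y":{"type":"number"},"z":{"type":"number"},"wx":{"type":"number"},"wy":{"type":"number"},"wz":{"type":"number"},"grip":{"type":"number"}}}},"newtons":{"type":"number"}},"required":["plan"]}

```bash
mkdir -p pics; python3 - <<'E'
from cell import *
import cv2
s=state(); print({k:(v if not hasattr(v,'round') else v) for k,v in s.items()}, finger_overhang)
for n in("top","scene"):
    d=get_image(n); cv2.imwrite(f"pics/{n}0.png",cv2.cvtColor(d["pixels"],cv2.COLOR_RGB2BGR)); print(n,d["mtx"],d["xyz"],d["attitude"])
E
```

```text
{'clock': 0.0, 'qpos': array([-1.32048898,  0.41798674, -0.0103113 ,  1.61419278,  0.00471553,
        1.1106976 , -0.05299638]), 'dq': array([ 0.00045875,  0.00046554, -0.00044862,  0.00046973,  0.00118316,
        0.00028963,  0.00154144]), 'effort': array([ 2.64237970e-04, -8.64467454e+01,  6.79344088e-01, -4.34888399e+01,
        1.91940850e-02,  7.50722102e-03,  3.28340116e-05]), 'ee_pos': array([0.17971431, 0.59825577, 0.24964443]), 'eef_rot': array([-4.56692539e-01, -3.10813920e+00,  1.97662428e-03]), 'ft_force': array([ 0.04889039, -0.10746468, -1.38844105]), 'moment': array([ 0.03757307, -0.05298781,  0.02924801]), 'grasp_force': 0.0, 'opening': 0.08548010375011558} 0.019
top [[478.42069191   0.         321.7615579 ]
 [  0.         478.42069191 197.79203727]
 [  0.           0.           1.        ]] [ 0.47204656 -0.0399308   1.24919122] [-2.18435707  2.12930553 -0.14621982]
scene [[387.72263611   0.         319.35281029]
 [  0.         387.72263611 196.99554177]
 [  0.           0.           1.        ]] [ 1.40657275 -0.43406223  0.57996225] [-1.87489411 -1.16993223  0.63950184]
```

View pics/top0.png

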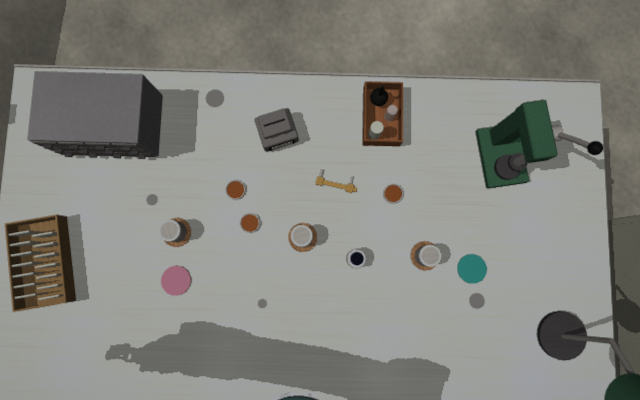

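View pics/scene0.png

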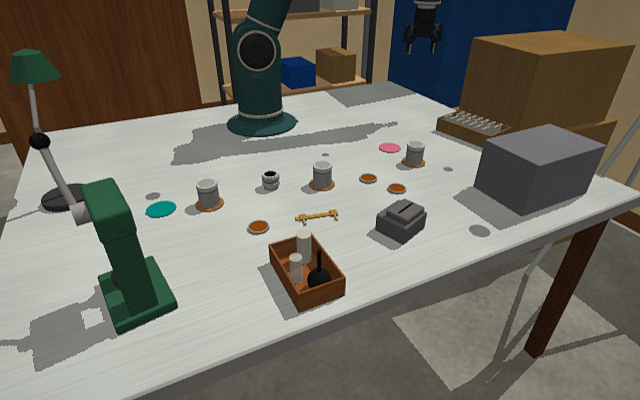

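Top view: the tins stand on brown cork pads at about (175,231) left, (302,237) middle and (427,255) right. The look-alike discs are empty: pink at (175,280) and turquoise at (471,268), and neither is meant. The lens is at (357,258) and the filters are at (235,189), (250,222) and (393,193). I'll measure the positions now.

```bash
cat >h.py <<'E'
from cell import *
import cv2, numpy as np
from scipy.spatial.transform import Rotation as R
def cloud(d):
    v,u=np.mgrid[:400,:640]; z=d["range_z"]; K=d["mtx"]
    p=np.dstack([(u-K[0,2])/K[0,0]*z,(v-K[1,2])/K[1,1]*z,z])
    return p@R.from_rotvec(d["attitude"]).as_matrix().T+d["xyz"]
def plane(d,u,v,h):
    r=R.from_rotvec(d["attitude"]).as_matrix()@np.linalg.solve(d["mtx"],[u,v,1.]); return d["xyz"]+r*(h-d["xyz"][2])/r[2]
E
python3 - <<'E'
from h import *
d=get_image("top"); P=cloud(d)
print("table z",np.median(P[240:260,200:215,2]))
m=((P[...,2]>.03)&(P[...,2]<.09)&(d["range_z"]>0)).astype(np.uint8)
n,l,st,c=cv2.connectedComponentsWithStats(m)
for i in range(1,n):
    if 60<st[i,4]<4000:
        q=P[l==i]; zt=np.percentile(q[:,2],90); t=q[q[:,2]>zt-.01]
        (u,v),rad=cv2.minEnclosingCircle((t[:,:2]*1000).astype(np.float32)); print(st[i],c[i].round(),"ztop",zt.round(3),"centre",round(u),round(v),"rad",round(rad), t[:,:2].mean(0).round(4))
for nm,(u,v) in dict(pink=(175,280),turq=(471,268),fa=(235,189),fb=(250,222),fc=(393,193)).items(): print(nm,plane(d,u,v,.004).round(3))
im=cv2.cvtColor(d["pixels"],cv2.COLOR_RGB2BGR)[170:310,130:510]; cv2.imwrite("pics/crop.png",cv2.resize(im,None,fx=2.1,fy=2.1,interpolation=cv2.INTER_CUBIC))
E
```

```text
table z 0.0005680722380805303
[363  81  40  63 584] [383. 111.] ztop 0.052 centre 860 -198 rad 93 [ 0.8617 -0.1969]
[  49   83  111   75 1086] [127. 135.] ztop 0.083 centre 814 509 rad 147 [0.7679 0.4623]
[370  88  18  18 250] [379.  96.] ztop 0.055 centre 904 -188 rad 20 [ 0.902  -0.1863]
[385 105  12  13 119] [391. 111.] ztop 0.067 centre 860 -218 rad 13 [ 0.8591 -0.2176]
[ 254  108   44   41 1265] [276. 128.] ztop 0.069 centre 817 82 rad 46 [0.8158 0.0816]
[369 121  14  17 182] [375. 129.] ztop 0.077 centre 810 -178 rad 17 [ 0.8093 -0.1778]
[490 124  29  21 243] [499. 136.] ztop 0.085 centre 808 -507 rad 31 [ 0.7973 -0.4932]
[495 154  25  25 347] [504. 168.] ztop 0.043 centre 725 -522 rad 32 [ 0.7209 -0.5142]
[   4  214   67   98 2161] [ 35. 261.] ztop 0.058 centre 450 663 rad 127 [0.4478 0.6616]
[158 219  26  23 458] [170. 230.] ztop 0.069 centre 537 330 rad 28 [0.5372 0.3301]
[290 224  23  23 387] [301. 235.] ztop 0.069 centre 533 5 rad 27 [0.5323 0.0045]
[416 244  25  23 440] [428. 255.] ztop 0.069 centre 491 -313 rad 28 [ 0.4913 -0.313 ]
[346 248  20  20 301] [356. 258.] ztop 0.047 centre 480 -134 rad 25 [ 0.4802 -0.134 ]
[563 334  14   6  63] [570. 336.] ztop 0.082 centre 307 -657 rad 6 [ 0.3071 -0.6542]
pink [0.412 0.326 0.004]
turq [ 0.462 -0.435  0.004]
fa [0.652 0.183 0.004]
fb [0.566 0.14  0.004]
fc [ 0.652 -0.232  0.004]
```

View pics/crop.png

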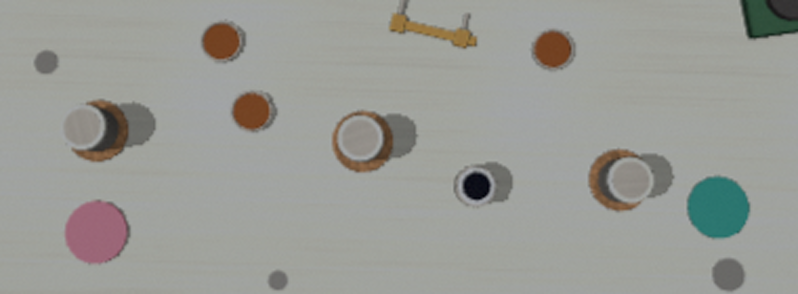

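The crop confirms it: all three tins stand on brown cork pads, at about (98,130), (362,140) and (618,180). The pink disc at (97,232) and the turquoise disc at (718,207) are empty, so I'll leave them alone. I'll start with the left tin.

Call:
carry_out:
  plan:
    - {"x": 36, "y": -27, "z": -8, "grip": 85}
    - {"x": 36, "y": -27, "z": -8}
    - {"x": 36, "y": -27, "z": -8}
    - {"x": 36, "y": -27, "z": -8}
    - {"x": 36, "y": -27, "z": -8}
    - {"x": 36, "y": -27, "z": -8}
    - {"x": 36, "y": -27, "z": -8}
    - {"x": 36, "y": -27, "z": -8}
    - {"x": 36, "y": -27, "z": -8}
    - {"x": 33, "y": -25, "z": -8}
  newtons: 40

```text
invalid input
```

```bash
cat >>h.py <<'E'
def near(x,y,cam="wrist"):
    d=get_image(cam); P=cloud(d); s=state()
    m=(d["range_z"]>0)&(P[...,2]>.056)&(P[...,2]<.078)&(np.hypot(P[...,0]-x,P[...,1]-y)<.05)
    t=P[m]; c,r=cv2.minEnclosingCircle((t[:,:2]*1000).astype(np.float32))
    print("tin",m.sum(),np.round(c,1),round(r,1),np.median(t,0).round(4),"tcp",s["ee_pos"].round(4),"tooly",R.from_rotvec(s["eef_rot"]).as_matrix()[:,1:].round(3).tolist(),s["ft_force"].round(2),s["clock"])
    return d
E
python3 - <<'E'
from h import *
d=near(.537,.33); cv2.imwrite("pics/w1.png",cv2.cvtColor(d["pixels"],cv2.COLOR_RGB2BGR))
E
```

```text
return _methods._mean(a, axis=axis, dtype=dtype,
  ret = um.true_divide(
```

View pics/w1.png

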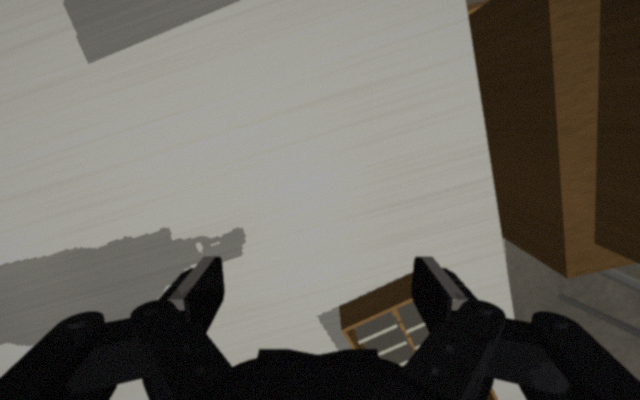

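The move was refused, so the picture shows only bare counter and the rack at about (380,330). I'll retry with every field filled in each row.

Call:
carry_out:
  plan:
    - {"x": 36, "y": -27, "z": -8, "wx": 0, "wy": 0, "wz": 0, "grip": 85}
    - {"x": 36, "y": -27, "z": -8, "wx": 0, "wy": 0, "wz": 0, "grip": 85}
    - {"x": 36, "y": -27, "z": -8, "wx": 0, "wy": 0, "wz": 0, "grip": 85}
    - {"x": 36, "y": -27, "z": -8, "wx": 0, "wy": 0, "wz": 0, "grip": 85}
    - {"x": 36, "y": -27, "z": -8, "wx": 0, "wy": 0, "wz": 0, "grip": 85}
    - {"x": 36, "y": -27, "z": -8, "wx": 0, "wy": 0, "wz": 0, "grip": 85}
    - {"x": 36, "y": -27, "z": -8, "wx": 0, "wy": 0, "wz": 0, "grip": 85}
    - {"x": 36, "y": -27, "z": -8, "wx": 0, "wy": 0, "wz": 0, "grip": 85}
    - {"x": 36, "y": -27, "z": -8, "wx": 0, "wy": 0, "wz": 0, "grip": 85}
    - {"x": 33, "y": -25, "z": -8, "wx": 0, "wy": 0, "wz": 0, "grip": 85}
  newtons: 40

```text
clock: 1.45
ee_pos: [0.5379, 0.3294, 0.1699]
eef_rot: [-0.457, -3.108, 0.0]
ft_force: [-0.8, 1.4, -1.1]
opening: 0.0847
grasp_force: 0.0
```

```bash
python3 - <<'E'
from h import *
d=near(.537,.33); cv2.imwrite("pics/w2.png",cv2.cvtColor(d["pixels"],cv2.COLOR_RGB2BGR))
E
```

```text
tin 4031 [537.6 329.4] 27.5 [0.5357 0.33   0.0671] tcp [0.5418 0.3245 0.1689] tooly [[0.293, 0.001], [0.956, -0.003], [-0.003, -1.0]] [ 1.56 -7.47 -1.72] 1.5
```

View pics/w2.png

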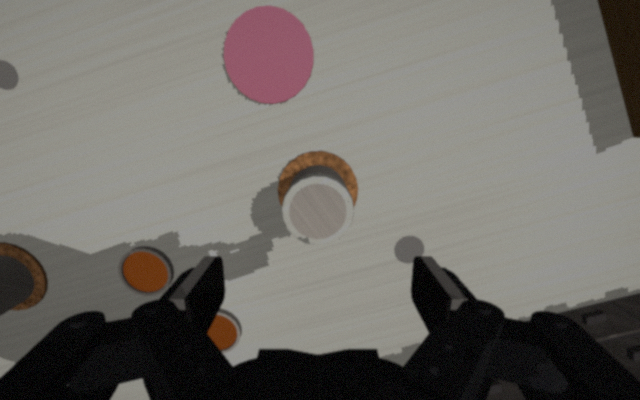

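The wrist view shows the left tin on its cork pad at about (318,210), inside the jaws' line, with pink off at (268,55). The tin centre is within 1 mm of the commanded position, so I'll go down, grip and lift.

Call:
carry_out:
  plan:
    - {"x": 0, "y": 0, "z": 0, "wx": 0, "wy": 0, "wz": 0, "grip": 85}
    - {"x": 0, "y": 0, "z": -20, "wx": 0, "wy": 0, "wz": 0, "grip": 85}
    - {"x": 0, "y": 0, "z": -25, "wx": 0, "wy": 0, "wz": 0, "grip": 85}
    - {"x": 0, "y": 0, "z": -25, "wx": 0, "wy": 0, "wz": 0, "grip": 85}
    - {"x": 0, "y": 0, "z": -25, "wx": 0, "wy": 0, "wz": 0, "grip": 85}
    - {"x": 0, "y": 0, "z": -20, "wx": 0, "wy": 0, "wz": 0, "grip": 85}
    - {"x": 0, "y": 0, "z": -15, "wx": 0, "wy": 0, "wz": 0, "grip": 85}
    - {"x": 0, "y": 0, "z": 0, "wx": 0, "wy": 0, "wz": 0, "grip": 85}
    - {"x": 0, "y": 0, "z": 0, "wx": 0, "wy": 0, "wz": 0, "grip": 85}
  newtons: 40

```text
clock: 2.62
ee_pos: [0.5371, 0.3308, 0.0409]
eef_rot: [0.457, 3.107, 0.001]
ft_force: [1.1, -0.9, 1.0]
opening: 0.0851
grasp_force: 0.0
```

Call:
carry_out:
  plan:
    - {"x": 0, "y": 0, "z": 0, "wx": 0, "wy": 0, "wz": 0, "grip": 45}
    - {"x": 0, "y": 0, "z": 0, "wx": 0, "wy": 0, "wz": 0, "grip": 45}
    - {"x": 0, "y": 0, "z": 0, "wx": 0, "wy": 0, "wz": 0, "grip": 45}
    - {"x": 0, "y": 0, "z": 0, "wx": 0, "wy": 0, "wz": 0, "grip": 45}
    - {"x": 0, "y": 0, "z": 0, "wx": 0, "wy": 0, "wz": 0, "grip": 45}
    - {"x": 0, "y": 0, "z": 0, "wx": 0, "wy": 0, "wz": 0, "grip": 45}
  newtons: 40

```text
clock: 3.38
ee_pos: [0.5371, 0.3307, 0.041]
eef_rot: [0.457, 3.108, 0.001]
ft_force: [-2.2, -1.4, 7.2]
opening: 0.054
grasp_force: 41.2
```

Call:
carry_out:
  plan:
    - {"x": 0, "y": 0, "z": 5, "wx": 0, "wy": 0, "wz": 0, "grip": 45}
    - {"x": 0, "y": 0, "z": 10, "wx": 0, "wy": 0, "wz": 0, "grip": 45}
    - {"x": 0, "y": 0, "z": 15, "wx": 0, "wy": 0, "wz": 0, "grip": 45}
    - {"x": 0, "y": 0, "z": 15, "wx": 0, "wy": 0, "wz": 0, "grip": 45}
    - {"x": 0, "y": 0, "z": 10, "wx": 0, "wy": 0, "wz": 0, "grip": 45}
    - {"x": 0, "y": 0, "z": 5, "wx": 0, "wy": 0, "wz": 0, "grip": 45}
    - {"x": 0, "y": 0, "z": 0, "wx": 0, "wy": 0, "wz": 0, "grip": 45}
    - {"x": 0, "y": 0, "z": 0, "wx": 0, "wy": 0, "wz": 0, "grip": 45}
    - {"x": 0, "y": 0, "z": 0, "wx": 0, "wy": 0, "wz": 0, "grip": 45}
  newtons: 40

```text
clock: 4.5
ee_pos: [0.5366, 0.3305, 0.0998]
eef_rot: [-0.457, -3.108, 0.001]
ft_force: [-0.0, 0.6, -2.9]
opening: 0.0542
grasp_force: 42.6
```

```bash
cat >>h.py <<'E'
def weigh(n=12):
    F=[];E=[]
    for i in range(n):
        get_image("top") ; s=state(); F.append(s["ft_force"]); E.append(s["effort"])
    print("F",np.mean(F,0).round(2),"sd",np.std(F,0).round(2),"effort",np.mean(E,0).round(2),s["ee_pos"].round(4),s["opening"],s["grasp_force"],s["clock"])
E
python3 - <<'E'
from h import *
weigh()
E
```

```text
F [-0.14 -0.13 -2.29] sd [0.28 0.62 0.5 ] effort [ 0.000e+00 -9.644e+01  4.360e+00 -3.668e+01  2.000e-02  0.000e+00
  0.000e+00] [0.5368 0.3306 0.1003] 0.05436849605756354 42.63779819011688 5.1
```

The left tin reads about 2.3 N. I'll set it back and take the middle one.

Call:
carry_out:
  plan:
    - {"x": 0, "y": 0, "z": -10, "wx": 0, "wy": 0, "wz": 0, "grip": 45}
    - {"x": 0, "y": 0, "z": -15, "wx": 0, "wy": 0, "wz": 0, "grip": 45}
    - {"x": 0, "y": 0, "z": -15, "wx": 0, "wy": 0, "wz": 0, "grip": 45}
    - {"x": 0, "y": 0, "z": -10, "wx": 0, "wy": 0, "wz": 0, "grip": 45}
    - {"x": 0, "y": 0, "z": -5, "wx": 0, "wy": 0, "wz": 0, "grip": 45}
    - {"x": 0, "y": 0, "z": -3, "wx": 0, "wy": 0, "wz": 0, "grip": 45}
    - {"x": 0, "y": 0, "z": -2, "wx": 0, "wy": 0, "wz": 0, "grip": 45}
    - {"x": 0, "y": 0, "z": 0, "wx": 0, "wy": 0, "wz": 0, "grip": 45}
    - {"x": 0, "y": 0, "z": 0, "wx": 0, "wy": 0, "wz": 0, "grip": 45}
  newtons: 40

```text
clock: 6.22
ee_pos: [0.5369, 0.3307, 0.041]
eef_rot: [0.457, 3.108, 0.001]
ft_force: [-3.1, -2.1, 4.7]
opening: 0.0542
grasp_force: 43.2
```

Call:
carry_out:
  plan:
    - {"x": 0, "y": 0, "z": 0, "wx": 0, "wy": 0, "wz": 0, "grip": 60}
    - {"x": 0, "y": 0, "z": 0, "wx": 0, "wy": 0, "wz": 0, "grip": 70}
    - {"x": 0, "y": 0, "z": 0, "wx": 0, "wy": 0, "wz": 0, "grip": 80}
    - {"x": 0, "y": 0, "z": 0, "wx": 0, "wy": 0, "wz": 0, "grip": 85}
    - {"x": 0, "y": 0, "z": 0, "wx": 0, "wy": 0, "wz": 0, "grip": 85}
    - {"x": 0, "y": 0, "z": 20, "wx": 0, "wy": 0, "wz": 0, "grip": 85}
    - {"x": 0, "y": 0, "z": 30, "wx": 0, "wy": 0, "wz": 0, "grip": 85}
    - {"x": 0, "y": 0, "z": 40, "wx": 0, "wy": 0, "wz": 0, "grip": 85}
    - {"x": 0, "y": 0, "z": 40, "wx": 0, "wy": 0, "wz": 0, "grip": 85}
    - {"x": 0, "y": 0, "z": 0, "wx": 0, "wy": 0, "wz": 0, "grip": 85}
  newtons: 40

```text
clock: 7.48
ee_pos: [0.5382, 0.3314, 0.1749]
eef_rot: [0.456, 3.104, 0.007]
ft_force: [-0.2, -0.7, 0.0]
opening: 0.0849
grasp_force: 0.0
```

Call:
carry_out:
  plan:
    - {"x": 0, "y": -25, "z": 0, "wx": 0, "wy": 0, "wz": 0, "grip": 85}
    - {"x": 0, "y": -45, "z": 0, "wx": 0, "wy": 0, "wz": 0, "grip": 85}
    - {"x": 0, "y": -45, "z": 0, "wx": 0, "wy": 0, "wz": 0, "grip": 85}
    - {"x": 0, "y": -45, "z": 0, "wx": 0, "wy": 0, "wz": 0, "grip": 85}
    - {"x": 0, "y": -45, "z": 0, "wx": 0, "wy": 0, "wz": 0, "grip": 85}
    - {"x": -4, "y": -45, "z": 0, "wx": 0, "wy": 0, "wz": 0, "grip": 85}
    - {"x": 0, "y": -45, "z": 0, "wx": 0, "wy": 0, "wz": 0, "grip": 85}
    - {"x": 0, "y": -30, "z": 0, "wx": 0, "wy": 0, "wz": 0, "grip": 85}
    - {"x": 0, "y": 0, "z": 0, "wx": 0, "wy": 0, "wz": 0, "grip": 85}
    - {"x": 0, "y": 0, "z": 0, "wx": 0, "wy": 0, "wz": 0, "grip": 85}
  newtons: 40

```text
clock: 8.72
ee_pos: [0.5324, 0.0057, 0.1701]
eef_rot: [-0.457, -3.108, -0.0]
ft_force: [0.2, 0.5, 0.7]
opening: 0.0846
grasp_force: 0.0
```

```bash
python3 - <<'E'
from h import *
near(.537,.33,"top"); near(.533,.005); weigh(6)
E
```

```text
tin 402 [537.3 331.8] 27.7 [0.537  0.3308 0.0668] tcp [0.5325 0.0062 0.1701] tooly [[0.287, -0.0], [0.958, 0.0], [0.0, -1.0]] [-0.2   0.42 -0.84] 8.775
tin 3998 [532.6   2.7] 27.6 [0.5307 0.0033 0.0671] tcp [0.5326 0.0064 0.1701] tooly [[0.286, -0.0], [0.958, 0.0], [0.0, -1.0]] [1.24 0.04 0.07] 8.825
F [0.02 0.21 0.07] sd [0.47 0.6  0.56] effort [ 1.300e-01 -7.216e+01  4.160e+00 -3.699e+01  2.000e-02  0.000e+00
 -1.000e-02] [0.5328 0.0059 0.1702] 0.08497574384966991 0.0 9.125
```

The left tin is standing in place, and the empty gripper reads about 0 N. Next, the middle tin.

Call:
carry_out:
  plan:
    - {"x": 0, "y": -2, "z": -20, "wx": 0, "wy": 0, "wz": 0, "grip": 85}
    - {"x": 0, "y": 0, "z": -25, "wx": 0, "wy": 0, "wz": 0, "grip": 85}
    - {"x": 0, "y": 0, "z": -25, "wx": 0, "wy": 0, "wz": 0, "grip": 85}
    - {"x": 0, "y": 0, "z": -25, "wx": 0, "wy": 0, "wz": 0, "grip": 85}
    - {"x": 0, "y": 0, "z": -20, "wx": 0, "wy": 0, "wz": 0, "grip": 85}
    - {"x": 0, "y": 0, "z": -15, "wx": 0, "wy": 0, "wz": 0, "grip": 85}
    - {"x": 0, "y": 0, "z": 0, "wx": 0, "wy": 0, "wz": 0, "grip": 85}
    - {"x": 0, "y": 0, "z": 0, "wx": 0, "wy": 0, "wz": 0, "grip": 85}
  newtons: 40

```text
clock: 10.12
ee_pos: [0.5332, 0.0036, 0.0409]
eef_rot: [0.457, 3.107, 0.0]
ft_force: [0.4, 0.1, 0.0]
opening: 0.0854
grasp_force: 0.0
```

Call:
carry_out:
  plan:
    - {"x": 0, "y": 0, "z": 0, "wx": 0, "wy": 0, "wz": 0, "grip": 45}
    - {"x": 0, "y": 0, "z": 0, "wx": 0, "wy": 0, "wz": 0, "grip": 45}
    - {"x": 0, "y": 0, "z": 0, "wx": 0, "wy": 0, "wz": 0, "grip": 45}
    - {"x": 0, "y": 0, "z": 0, "wx": 0, "wy": 0, "wz": 0, "grip": 45}
    - {"x": 0, "y": 0, "z": 0, "wx": 0, "wy": 0, "wz": 0, "grip": 45}
    - {"x": 0, "y": 0, "z": 0, "wx": 0, "wy": 0, "wz": 0, "grip": 45}
  newtons: 40

```text
clock: 10.88
ee_pos: [0.5331, 0.0036, 0.041]
eef_rot: [0.457, 3.107, 0.0]
ft_force: [-2.5, 0.2, 9.3]
opening: 0.0545
grasp_force: 40.5
```

Call:
carry_out:
  plan:
    - {"x": 0, "y": 0, "z": 5, "wx": 0, "wy": 0, "wz": 0, "grip": 45}
    - {"x": 0, "y": 0, "z": 10, "wx": 0, "wy": 0, "wz": 0, "grip": 45}
    - {"x": 0, "y": 0, "z": 15, "wx": 0, "wy": 0, "wz": 0, "grip": 45}
    - {"x": 0, "y": 0, "z": 15, "wx": 0, "wy": 0, "wz": 0, "grip": 45}
    - {"x": 0, "y": 0, "z": 10, "wx": 0, "wy": 0, "wz": 0, "grip": 45}
    - {"x": 0, "y": 0, "z": 5, "wx": 0, "wy": 0, "wz": 0, "grip": 45}
    - {"x": 0, "y": 0, "z": 0, "wx": 0, "wy": 0, "wz": 0, "grip": 45}
    - {"x": 0, "y": 0, "z": 0, "wx": 0, "wy": 0, "wz": 0, "grip": 45}
    - {"x": 0, "y": 0, "z": 0, "wx": 0, "wy": 0, "wz": 0, "grip": 45}
  newtons: 40

```text
clock: 12.0
ee_pos: [0.5326, 0.0036, 0.0999]
eef_rot: [-0.457, -3.108, 0.0]
ft_force: [-0.7, 1.2, -1.7]
opening: 0.0543
grasp_force: 42.6
```

```bash
python3 - <<'E'
from h import *
weigh()
E
```

```text
F [-0.28 -0.04 -1.94] sd [0.58 0.51 0.56] effort [ 0.000e+00 -7.869e+01  4.990e+00 -3.264e+01  1.000e-02  0.000e+00
  0.000e+00] [0.5328 0.0035 0.1003] 0.05456755720446599 42.549777030944824 12.6
```

The middle tin reads about 1.9 N, so it is light too. I'll set it back and go to the right one.

Call:
carry_out:
  plan:
    - {"x": 0, "y": 0, "z": -10, "wx": 0, "wy": 0, "wz": 0, "grip": 45}
    - {"x": 0, "y": 0, "z": -15, "wx": 0, "wy": 0, "wz": 0, "grip": 45}
    - {"x": 0, "y": 0, "z": -15, "wx": 0, "wy": 0, "wz": 0, "grip": 45}
    - {"x": 0, "y": 0, "z": -10, "wx": 0, "wy": 0, "wz": 0, "grip": 45}
    - {"x": 0, "y": 0, "z": -5, "wx": 0, "wy": 0, "wz": 0, "grip": 45}
    - {"x": 0, "y": 0, "z": -3, "wx": 0, "wy": 0, "wz": 0, "grip": 45}
    - {"x": 0, "y": 0, "z": -2, "wx": 0, "wy": 0, "wz": 0, "grip": 45}
    - {"x": 0, "y": 0, "z": 0, "wx": 0, "wy": 0, "wz": 0, "grip": 45}
    - {"x": 0, "y": 0, "z": 0, "wx": 0, "wy": 0, "wz": 0, "grip": 45}
  newtons: 40

```text
clock: 13.72
ee_pos: [0.5329, 0.0036, 0.041]
eef_rot: [0.457, 3.108, 0.0]
ft_force: [-4.6, 0.4, 9.0]
opening: 0.0541
grasp_force: 43.4
```

Call:
carry_out:
  plan:
    - {"x": 0, "y": 0, "z": 0, "wx": 0, "wy": 0, "wz": 0, "grip": 60}
    - {"x": 0, "y": 0, "z": 0, "wx": 0, "wy": 0, "wz": 0, "grip": 70}
    - {"x": 0, "y": 0, "z": 0, "wx": 0, "wy": 0, "wz": 0, "grip": 80}
    - {"x": 0, "y": 0, "z": 0, "wx": 0, "wy": 0, "wz": 0, "grip": 85}
    - {"x": 0, "y": 0, "z": 0, "wx": 0, "wy": 0, "wz": 0, "grip": 85}
    - {"x": 0, "y": 0, "z": 20, "wx": 0, "wy": 0, "wz": 0, "grip": 85}
    - {"x": 0, "y": 0, "z": 30, "wx": 0, "wy": 0, "wz": 0, "grip": 85}
    - {"x": 0, "y": 0, "z": 40, "wx": 0, "wy": 0, "wz": 0, "grip": 85}
    - {"x": 0, "y": 0, "z": 40, "wx": 0, "wy": 0, "wz": 0, "grip": 85}
    - {"x": 0, "y": 0, "z": 0, "wx": 0, "wy": 0, "wz": 0, "grip": 85}
  newtons: 40

```text
clock: 14.98
ee_pos: [0.5342, 0.0036, 0.173]
eef_rot: [0.456, 3.104, 0.002]
ft_force: [0.5, 0.1, -0.7]
opening: 0.0852
grasp_force: 0.0
```

Call:
carry_out:
  plan:
    - {"x": 0, "y": -25, "z": 0, "wx": 0, "wy": 0, "wz": 0, "grip": 85}
    - {"x": -7, "y": -45, "z": 0, "wx": 0, "wy": 0, "wz": 0, "grip": 85}
    - {"x": -7, "y": -45, "z": 0, "wx": 0, "wy": 0, "wz": 0, "grip": 85}
    - {"x": -7, "y": -45, "z": 0, "wx": 0, "wy": 0, "wz": 0, "grip": 85}
    - {"x": -7, "y": -45, "z": 0, "wx": 0, "wy": 0, "wz": 0, "grip": 85}
    - {"x": -7, "y": -45, "z": 0, "wx": 0, "wy": 0, "wz": 0, "grip": 85}
    - {"x": -7, "y": -40, "z": 0, "wx": 0, "wy": 0, "wz": 0, "grip": 85}
    - {"x": 0, "y": -25, "z": 0, "wx": 0, "wy": 0, "wz": 0, "grip": 85}
    - {"x": 0, "y": 0, "z": 0, "wx": 0, "wy": 0, "wz": 0, "grip": 85}
    - {"x": 0, "y": 0, "z": 0, "wx": 0, "wy": 0, "wz": 0, "grip": 85}
  newtons: 40

```text
clock: 16.23
ee_pos: [0.4907, -0.3106, 0.1696]
eef_rot: [-0.456, -3.108, -0.001]
ft_force: [-0.2, 0.2, 0.3]
opening: 0.0846
grasp_force: 0.0
```

```bash
python3 - <<'E'
from h import *
near(.533,.005,"top"); near(.491,-.313); weigh(6)
E
```

```text
tin 387 [532.6   5.3] 27.3 [0.5324 0.0051 0.0667] tcp [ 0.4909 -0.3104  0.1698] tooly [[0.287, -0.001], [0.958, 0.001], [0.0, -1.0]] [-0.06  0.13  0.49] 16.275
tin 4013 [ 491.3 -315.6] 27.4 [ 0.4895 -0.3151  0.0671] tcp [ 0.491  -0.3103  0.17  ] tooly [[0.286, -0.0], [0.958, 0.0], [0.0, -1.0]] [-0.36 -0.8  -0.4 ] 16.325
F [ 0.07  0.35 -0.11] sd [0.46 0.44 0.35] effort [ 4.000e-02 -8.009e+01  7.320e+00 -3.793e+01  2.000e-02 -0.000e+00
 -1.000e-02] [ 0.4909 -0.3112  0.1703] 0.08481722263179245 0.0 16.625
```

Call:
carry_out:
  plan:
    - {"x": 0, "y": -4, "z": -20, "wx": 0, "wy": 0, "wz": 0, "grip": 85}
    - {"x": 0, "y": 0, "z": -25, "wx": 0, "wy": 0, "wz": 0, "grip": 85}
    - {"x": 0, "y": 0, "z": -25, "wx": 0, "wy": 0, "wz": 0, "grip": 85}
    - {"x": 0, "y": 0, "z": -25, "wx": 0, "wy": 0, "wz": 0, "grip": 85}
    - {"x": 0, "y": 0, "z": -20, "wx": 0, "wy": 0, "wz": 0, "grip": 85}
    - {"x": 0, "y": 0, "z": -15, "wx": 0, "wy": 0, "wz": 0, "grip": 85}
    - {"x": 0, "y": 0, "z": 0, "wx": 0, "wy": 0, "wz": 0, "grip": 85}
    - {"x": 0, "y": 0, "z": 0, "wx": 0, "wy": 0, "wz": 0, "grip": 85}
  newtons: 50

```text
clock: 17.62
ee_pos: [0.4911, -0.3157, 0.0408]
eef_rot: [0.457, 3.107, -0.001]
ft_force: [0.2, 1.0, 0.5]
opening: 0.0852
grasp_force: 0.0
```

Call:
carry_out:
  plan:
    - {"x": 0, "y": 0, "z": 0, "wx": 0, "wy": 0, "wz": 0, "grip": 45}
    - {"x": 0, "y": 0, "z": 0, "wx": 0, "wy": 0, "wz": 0, "grip": 45}
    - {"x": 0, "y": 0, "z": 0, "wx": 0, "wy": 0, "wz": 0, "grip": 45}
    - {"x": 0, "y": 0, "z": 0, "wx": 0, "wy": 0, "wz": 0, "grip": 45}
    - {"x": 0, "y": 0, "z": 0, "wx": 0, "wy": 0, "wz": 0, "grip": 45}
    - {"x": 0, "y": 0, "z": 0, "wx": 0, "wy": 0, "wz": 0, "grip": 45}
  newtons: 50

```text
clock: 18.38
ee_pos: [0.4911, -0.3157, 0.0411]
eef_rot: [0.457, 3.107, -0.001]
ft_force: [-2.4, 0.8, 8.1]
opening: 0.0539
grasp_force: 51.4
```

Call:
carry_out:
  plan:
    - {"x": 0, "y": 0, "z": 5, "wx": 0, "wy": 0, "wz": 0, "grip": 45}
    - {"x": 0, "y": 0, "z": 10, "wx": 0, "wy": 0, "wz": 0, "grip": 45}
    - {"x": 0, "y": 0, "z": 15, "wx": 0, "wy": 0, "wz": 0, "grip": 45}
    - {"x": 0, "y": 0, "z": 15, "wx": 0, "wy": 0, "wz": 0, "grip": 45}
    - {"x": 0, "y": 0, "z": 10, "wx": 0, "wy": 0, "wz": 0, "grip": 45}
    - {"x": 0, "y": 0, "z": 5, "wx": 0, "wy": 0, "wz": 0, "grip": 45}
    - {"x": 0, "y": 0, "z": 0, "wx": 0, "wy": 0, "wz": 0, "grip": 45}
    - {"x": 0, "y": 0, "z": 0, "wx": 0, "wy": 0, "wz": 0, "grip": 45}
    - {"x": 0, "y": 0, "z": 0, "wx": 0, "wy": 0, "wz": 0, "grip": 45}
  newtons: 50

```text
clock: 19.5
ee_pos: [0.4906, -0.3153, 0.0998]
eef_rot: [-0.457, -3.108, -0.0]
ft_force: [-0.7, 0.5, -5.8]
opening: 0.0543
grasp_force: 53.8
```

```bash
python3 - <<'E'
from h import *
weigh()
E
```

```text
F [-0.12 -0.13 -5.7 ] sd [0.48 0.51 0.57] effort [ 0.000e+00 -8.888e+01  8.630e+00 -3.543e+01  2.000e-02  0.000e+00
  0.000e+00] [ 0.4908 -0.3154  0.1003] 0.053701701861983434 53.834972977638245 20.1
```

The right tin reads 5.7 N, clearly the heaviest. I'll raise it so its underside is well above 10 cm (tool from z 0.10 to about 0.20 m).

Call:
carry_out:
  plan:
    - {"x": 0, "y": 0, "z": 10, "wx": 0, "wy": 0, "wz": 0, "grip": 45}
    - {"x": 0, "y": 0, "z": 20, "wx": 0, "wy": 0, "wz": 0, "grip": 45}
    - {"x": 0, "y": 0, "z": 25, "wx": 0, "wy": 0, "wz": 0, "grip": 45}
    - {"x": 0, "y": 0, "z": 25, "wx": 0, "wy": 0, "wz": 0, "grip": 45}
    - {"x": 0, "y": 0, "z": 15, "wx": 0, "wy": 0, "wz": 0, "grip": 45}
    - {"x": 0, "y": 0, "z": 10, "wx": 0, "wy": 0, "wz": 0, "grip": 45}
    - {"x": 0, "y": 0, "z": 0, "wx": 0, "wy": 0, "wz": 0, "grip": 45}
    - {"x": 0, "y": 0, "z": 0, "wx": 0, "wy": 0, "wz": 0, "grip": 45}
    - {"x": 0, "y": 0, "z": 0, "wx": 0, "wy": 0, "wz": 0, "grip": 45}
    - {"x": 0, "y": 0, "z": 0, "wx": 0, "wy": 0, "wz": 0, "grip": 45}
  newtons: 50

```text
clock: 21.35
ee_pos: [0.4907, -0.3154, 0.2049]
eef_rot: [-0.457, -3.108, -0.0]
ft_force: [0.6, -0.3, -6.2]
opening: 0.0536
grasp_force: 54.1
```

```bash
python3 - <<'E'
from h import *
near(.537,.33,"top"); near(.533,.005,"top"); weigh(3)
d=get_image("scene"); P=cloud(d); q=P[(d["range_z"]>0)&(np.hypot(P[...,0]-.491,P[...,1]+.315)<.035)&(P[...,2]>.02)]; print("lowest of tin z",np.percentile(q[:,2],[0,2,5]))
cv2.imwrite("pics/end.png",cv2.cvtColor(d["pixels"],cv2.COLOR_RGB2BGR))
E
```

```text
tin 401 [536.7 331.9] 28.1 [0.5369 0.3306 0.0665] tcp [ 0.4907 -0.3154  0.205 ] tooly [[0.288, -0.0], [0.958, 0.0], [-0.0, -1.0]] [ 0.31  0.39 -5.89] 21.4
tin 386 [532.6   5.4] 27.2 [0.5323 0.0058 0.0667] tcp [ 0.4907 -0.3154  0.205 ] tooly [[0.288, -0.0], [0.958, 0.0], [-0.0, -1.0]] [-0.45  0.04 -6.04] 21.45
F [ 0.08  0.19 -5.64] sd [0.18 0.22 0.29] effort [ 1.000e-02 -8.148e+01  7.430e+00 -4.228e+01  2.000e-02  0.000e+00
  0.000e+00] [ 0.4908 -0.3154  0.2052] 0.05401722923848218 54.08073127269745 21.6
lowest of tin z [0.16943503 0.17464067 0.18164393]
```

View pics/end.png

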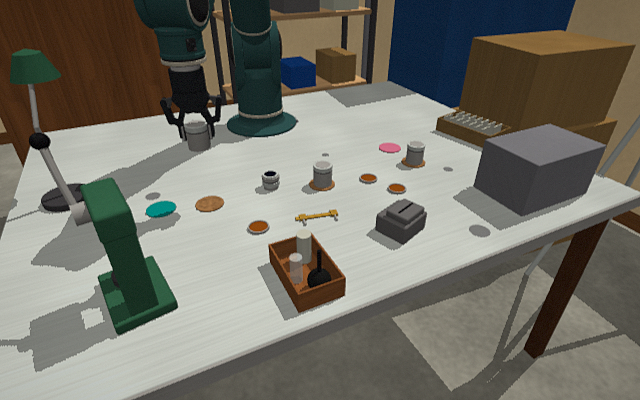

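The picture shows the heavy tin held upright in the jaws at (199,136). Its cork pad is empty at (209,203), the other two tins stand on their pads at (322,176) and (414,153), and nothing else has moved.

```bash
python3 -c "
from cell import close_job; print(close_job())"
```

```text
the job is handed in; nothing more can be done
None
```

I handed the job in with the right tin, clearly the heaviest (about 5.7 N against 2.3 N left and 1.9 N middle), held upright with its underside about 17 cm above the counter, and the other two standing upright on their own cork pads.

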